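Snap the washer box lid shut around its rim

ROBOT

A 6-joint arm with a two-finger parallel gripper is mounted at the origin on the work surface. World frame = base frame: x ahead of the robot, y to its left, z up, the work surface at z = 0. Lengths are in m, angles in degrees, forces in N, time in s.
With the tool pointing down it reaches from about 0.4 to 0.825 m from the base axis. Payload 7 kg.
Tool frame: the origin (TCP) lies at the very end of the fingers, on their centre line; the grasp point (between the pads) lies 19 mm behind it (ctrl.tcp_to_grasp is the distance from the TCP to the grasp point, in m); z points along the fingers, y is the direction in which the jaws open and shut (so a half turn about z gives the same grasp; the last joint's range is limited). The gripper opens to 88 mm and grips with 3 to 60 N. Pads are 19 mm wide; open, the fingers measure 130 mm over their backs; the gripper's body (78 mm by 193 mm) begins 47 mm behind the grasp point.
Start: joints at [81.824, 20.546, 0.682, 0, -70.136, -16.507], TCP at [0.282, 0.613, 0.227] pointing down, gripper open.
Joint ranges: [-176.03, 176.03], [-82.01, 121.73], [-58.28, 71.71], [-173.87, 95.51], [-174.79, -0.11], [-173.66, 173.66]. Speed limits (degrees/s): [136.94, 136.94, 172.46, 180, 180, 180].

INTERFACE

Orientations are given as [roll, pitch, yaw] about the fixed x, y, z axes, in that order (R = Rz(yaw) Ry(pitch) Rx(roll)).
In Python, from plant import ctrl gives the robot as it stands.
- The arm moves only by the tool jog_arm, never from a script. Its argument "commands" is a list of rows, each an object of numbers: "x", "y", "z": the shift along the tool's x, y, z in cm; "roll": the turn about the tool's z in rad. In form: [{"x": .., "y": .., "z": .., "roll": ..}, ...]. A call has 1 to 12 rows; each row shifts and turns the commanded pose from where the row before left it, along the tool's axes as they then stand; what a row does not reach is not made up. A row lasts 1/10 s, in which the tool goes at most 50 mm and 8.59 degrees, less where a joint would pass 70% of its speed; a pose out of reach is approached as far as the arm can. A call is refused whole if a number of a shift passes 5 or a number of a turn 0.15, either way. A call with a gripper value outside its range is refused whole. "gripper" is the finger opening in cm, from 0 to 8.76, set as the call begins (left out, the last holds). The fingers move at their own pace and stop on an object; the grip force is fixed at half the most. Time passes only in rows, so rows that do not move let the fingers close. It gives the time, the measured TCP pose, the force and the opening at its end, in the units of the state.
- ctrl.get_obs(): the state, without advancing time (a new reading comes with each control period).
- ctrl.snapshot(name): name is "scene" or "top"; returns a dict with "image" (384x512x3 uint8, red, green, blue), "mtx" (3x3 intrinsics, pixels), "position" and "orientation" of the camera in the world. Camera axes: x right, y up, looking along -z (the intrinsics and any distortion apply to the point x, -y, -z); pixel columns grow to the right and rows downward; lengths in m; the calibration is good to about 2 mm. A picture is of the moment at which its call begins. There is no depth.
- ctrl.close_job(): hands the job in, once; it reports no verdict.
Trained networks look in the newest picture that a camera, given by its name, has taken for a name from the list of things; names that differ only in an ending like _2 or _b are one class to them, and where a whole thing is asked for, a point or a joint stands for the part that bears it (a point fixed in the world has none). Each returns a list of dicts, best first, with "confidence" (0 to 1); they miss things now and then, are a little off and sometimes report something else, mostly with a low value. They report only what shows in the picture. A call takes as long as a camera call.
- ctrl.search_frame(camera, query): "position" ([column, row] as shares, 0 to 1, of the picture: columns of its width, rows of its height, amid what is visible of it).
- ctrl.regions_of(camera, query): "mask" (384x512 bool, what is visible of it) and "position" ([column, row] as shares, 0 to 1, of the picture: columns of its width, rows of its height, amid what is visible of it).
The state is a dict: "clock": time; "joint_pos": joint angles; "qvel": joint speeds; "tau": joint torques, N m; "tool_pos": TCP position; "orientation": TCP orientation; "force": force on the tool from outside, world axes, zero at the start; "moment": the same for the moment, N m; "opening": finger opening in m.
Only numpy, scipy, OpenCV 4.12 (cv2) and the standard library are available. Lean on these libraries where they do the work, as an engineer would, in place of code of your own. Each camera call takes 0.05 s, during which the arm holds its last target.

TASK

Close the lid of the washer box by pressing down each of its four orange rim sections in turn with the fingertips until every one has clicked fully shut. Only press: do not pick up or tip the box or push it away from its place, and leave the other things on the bench where they are.

Things in the scene. Friction and masses are not known exactly. Their poses are not given: they have to be found in the camera images.
- washer_box: Loose grey plastic washer box (0.9 kg), 150 (its x) x 120 mm (its y). Origin: centre of its underside, on the bench; z up; x points away from the robot within 0.5 rad. Mid-lid: fixed clear panel 94 x 64 mm, its top 40 mm up, sunk below the rim. Around it four separate orange rim sections stand 8 mm proud at the start; only unshut sections rise above a shut one.
- rim_near_top (a point): Centre of the top face of the orange rim section on the box's -x side (towards the robot), 26 mm (box x) by 120 mm (box y), its centre 62 mm from the box's centre; marked with a black dot of 20 mm. It is 54 mm above the bench while the section stands proud and 46 mm when shut; axes parallel to the box's. Moves with the section.
- rim_near (a joint): How far that section (near) has been pressed down: 0 = standing proud, 0.008 m = clicked shut. It resists with about 6 N at first, less towards mid-travel; past 4 mm it snaps shut by itself and stays, against a hard stop; released before that it springs back up.
- rim_far_top (a point): Centre of the top face of the orange rim section on the box's +x side (away from the robot), 26 mm (box x) by 120 mm (box y), its centre 62 mm from the box's centre; marked with a black dot of 20 mm. It is 54 mm above the bench while the section stands proud and 46 mm when shut; axes parallel to the box's. Moves with the section.
- rim_far (a joint): How far that section (far) has been pressed down: 0 = standing proud, 0.008 m = clicked shut. It resists with about 6 N at first, less towards mid-travel; past 4 mm it snaps shut by itself and stays, against a hard stop; released before that it springs back up.
- rim_left_top (a point): Centre of the top face of the orange rim section on the box's +y side, 94 mm (box x) by 26 mm (box y), its centre 47 mm from the box's centre; marked with a black dot of 20 mm. It is 54 mm above the bench while the section stands proud and 46 mm when shut; axes parallel to the box's. Moves with the section.
- rim_left (a joint): How far that section (left) has been pressed down: 0 = standing proud, 0.008 m = clicked shut. It resists with about 6 N at first, less towards mid-travel; past 4 mm it snaps shut by itself and stays, against a hard stop; released before that it springs back up.
- rim_right_top (a point): Centre of the top face of the orange rim section on the box's -y side, 94 mm (box x) by 26 mm (box y), its centre 47 mm from the box's centre; marked with a black dot of 20 mm. It is 54 mm above the bench while the section stands proud and 46 mm when shut; axes parallel to the box's. Moves with the section.
- rim_right (a joint): How far that section (right) has been pressed down: 0 = standing proud, 0.008 m = clicked shut. It resists with about 6 N at first, less towards mid-travel; past 4 mm it snaps shut by itself and stays, against a hard stop; released before that it springs back up.
- wrench: Bystander: loose chrome adjustable wrench, about 200 mm long (along its x), 12 mm high; origin under its middle.
- stopper: Bystander: loose red hard silicone bottle stopper standing upright, 40 mm across, 36 mm high; origin at the centre of its foot.
- catch: Bystander: loose white nylon cabinet catch, 46 x 20 mm, 21 mm high; origin under its middle.
- dispenser: Bystander: loose black push dispenser of washers, upright, 68 mm across, 94 mm high, with a 26 mm wide tray on its -x side; origin under its middle.
- drawer_pull: Bystander: loose aluminium drawer pull, 128 mm long (along its x), 34 mm high; origin under its middle.

How it is judged (in metres and radians):
At the end, for the whole second after the job is handed in: All four rim sections are shut (each pressed in more than 6.8 of 8 mm), and the box stands flat and still on the bench within 40 mm of where it started (value of joint each of rim_near, rim_far, rim_left, rim_right above 0.0068 m and angle between washer_box's own z axis and vertical below 0.05 rad and height (world z) of washer_box below 0.005 m and distance of washer_box from where it was at the start of the episode below 0.04 m and linear speed of washer_box below 0.02 m/s); the robot touches nothing.
It fails at once if the washer box is lifted (more than 12 mm) or tipped (more than 0.2 rad) (height (world z) of washer_box above 0.012 m or angle between washer_box's own z axis and vertical above 0.2 rad).
It fails at once if the washer box is pushed or carried more than 40 mm from its place (distance of washer_box from where it was at the start of the episode above 0.04 m).
It fails at once if a bystander (wrench, stopper, catch, dispenser or drawer pull) is moved more than 20 mm from its place (distance of any of wrench, stopper, catch, dispenser, drawer_pull from where it was at the start of the episode above 0.02 m).
It also fails if it takes over 48 s, if anything falls off the work surface, if the arm or the gripper's body presses on something with over 40 N, if the wrist force passes 120 N, or if a joint passes its speed limit or range.

## Working session

There is one attempt and no reset: what is moved stays moved. The work goes in short steps, Python scripts to look and compute and a tool call to move; the robot and the scene stay as the last step left them, time stands still between calls to the robot, and variables do not carry over. Pictures are saved under pics/ and viewed, and the job is handed in when it is done.

Besides the shell and the picture viewer there is one more tool, called as a command line: name --argument value ..., lists and objects as JSON in quotes. jog_arm: Moves the arm, as the interface text tells. Its arguments: {"type":"object","properties":{"commands":{"type":"array"},"gripper":{"type":"number"}},"required":["commands"]}

```bash
mkdir -p pics; cat > h.py <<'E'
import numpy as np,cv2
from plant import ctrl
from scipy.spatial.transform import Rotation as R
def snap(c,name=None):
    s=ctrl.snapshot(c)
    if name: cv2.imwrite('pics/'+name+'.png',cv2.cvtColor(s['image'],cv2.COLOR_RGB2BGR))
    return s
def rot(s):
    o=np.array(s['orientation'])
    return o if o.shape==(3,3) else R.from_euler('xyz',o,degrees=True).as_matrix()
def ray(s,uv,z):
    K=np.array(s['mtx']);d=np.linalg.inv(K)@[uv[0],uv[1],1];d=rot(s)@[d[0],-d[1],-d[2]]
    p=np.array(s['position']);return p+d*(z-p[2])/d[2]
def proj(s,P):
    c=rot(s).T@(np.array(P)-s['position']);c=np.array([c[0],-c[1],-c[2]]);q=np.array(s['mtx'])@c;return q[:2]/q[2]
E
python3 - <<'E'
from h import *
for c in('top','scene'):
    s=snap(c,c+'0');print({k:v for k,v in s.items() if k!='image'})
    for n in['rim_near_top','rim_far_top','rim_left_top','rim_right_top']:
        for r in ctrl.search_frame(c,n)[:2]:
            uv=np.array(r['position'])*[512,384];print(c,n,round(r['confidence'],2),uv.round(1),ray(s,uv,.054).round(4))
    for n in['wrench','stopper','catch','dispenser','drawer_pull','washer_box']:
        for r in ctrl.search_frame(c,n)[:1]:
            uv=np.array(r['position'])*[512,384];print(c,n,round(r['confidence'],2),uv.round(1),ray(s,uv,.03).round(4))
print(ctrl.get_obs())
E
```

```text
{'mtx': array([[353.91586601,   0.        , 255.56199494],
       [  0.        , 353.91586601, 187.20827154],
       [  0.        ,   0.        ,   1.        ]]), 'position': array([0.46817299, 0.02658126, 1.1787326 ]), 'orientation': array([  6.22345966,  -1.47532345, -89.83641587])}
top rim_near_top 0.59 [264.9 207.3] [ 0.5269 -0.032   0.054 ]
top rim_far_top 0.5 [256.7 169.6] [ 0.6479 -0.0056  0.054 ]
top rim_left_top 0.54 [247.6 192.2] [0.5748 0.0233 0.054 ]
top rim_left_top 0.19 [223.3 195.8] [0.5629 0.1006 0.054 ]
top rim_right_top 0.65 [272.4 184.4] [ 0.6003 -0.0559  0.054 ]
top wrench 0.62 [235.8 155.6] [0.6979 0.0628 0.03  ]
top catch 0.63 [300.6 180.2] [ 0.6175 -0.1505  0.03  ]
top dispenser 0.74 [131.2 218. ] [0.492 0.396 0.03 ]
top drawer_pull 0.65 [255.9 168.5] [ 0.6554 -0.0036  0.03  ]
top washer_box 0.79 [260.3 188.9] [ 0.5881 -0.0181  0.03  ]
{'mtx': array([[417.10075563,   0.        , 253.01457862],
       [  0.        , 417.10075563, 191.85519501],
       [  0.        ,   0.        ,   1.        ]]), 'position': array([1.31799927, 0.47089592, 0.62869929]), 'orientat
[... 549 characters left out ...]
er_box 0.64 [247.4 188.7] [ 0.5814 -0.0161  0.03  ]
{'clock': 1.1, 'joint_pos': array([ 8.18247321e+01,  2.05463476e+01,  6.82964834e-01, -3.18250229e-04,
       -7.01365383e+01, -1.65089962e+01]), 'qvel': array([-0.05519501,  0.01616747,  0.00549685,  0.0392599 ,  0.01402742,
       -0.05212829]), 'tau': array([-1.47700081e-03, -5.82400811e+01,  2.93304884e+01,  7.00272247e+00,
        1.24207101e-02, -5.82228017e-05]), 'tool_pos': array([0.28187601, 0.61330839, 0.22656804]), 'orientation': array([ 1.79999991e+02,  3.09389440e-04, -2.46843722e+01]), 'force': array([0.14585951, 0.16367539, 0.38727491]), 'moment': array([ 0.00088607, -0.01341352, -0.00454069]), 'opening': 0.08782089516472595}
```

```bash
python3 - <<'E'
import cv2
a=cv2.imread('pics/top0.png')[120:280,180:340];b=cv2.imread('pics/scene0.png')[120:280,170:330]
cv2.imwrite('pics/c0.png',cv2.resize(cv2.hconcat([a,b]),(800,400),interpolation=cv2.INTER_CUBIC))
E
```

```text
(no output)
```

View pics/c0.png

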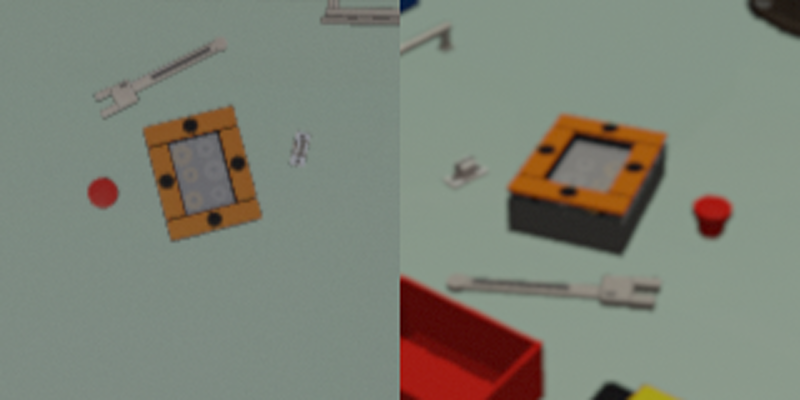

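View pics/top0.png

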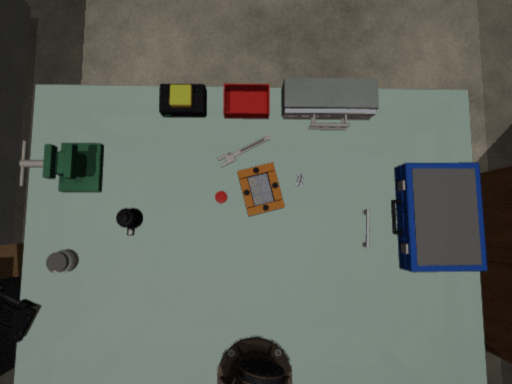

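View pics/scene0.png

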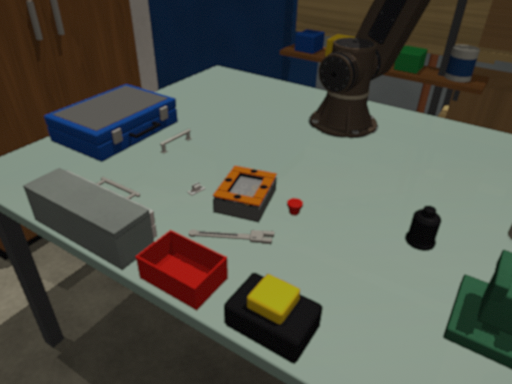

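```bash
cat >> h.py <<'E'
def dots(s,seeds,r):
    g=s['image'].astype(float).max(2);out=[]
    for u,v in seeds:
        for _ in range(4):
            yy,xx=np.mgrid[0:384,0:512];m=np.hypot(xx-u,yy-v)<=r
            w=np.clip(85-g,0,None)*m
            if w.sum()<1:break
            u=(w*xx).sum()/w.sum();v=(w*yy).sum()/w.sum()
        out.append((u,v))
    return np.array(out)
L=dict(near=(-.062,0),far=(.062,0),left=(0,.047),right=(0,-.047))
def boxpt(b,xy,z):
    c,s=np.cos(b[2]),np.sin(b[2]);return np.array([b[0]+c*xy[0]-s*xy[1],b[1]+s*xy[0]+c*xy[1],z])
E
python3 - <<'E'
from h import *
from scipy.optimize import least_squares
S={}
seeds=dict(top=[(265.6,207.2),(256,170),(246.4,192.4),(275.2,185.2)],scene=[(170+210/2.5,120+128/2.5),(170+169/2.5,120+191/2.5),(170+234/2.5,120+168/2.5),(170+146/2.5,120+150/2.5)])
D={}
for c in seeds:
    S[c]=snap(c);D[c]=dots(S[c],seeds[c],4.5)
    print(c,D[c].round(1).tolist())
    for n,uv in zip(L,D[c]):print(n,ray(S[c],uv,.054).round(4))
for cs in(['top'],['scene'],['top','scene']):
    f=lambda b:np.concatenate([(proj(S[c],boxpt(b,L[n],.054))-D[c][i]) for c in cs for i,n in enumerate(L)])
    r=least_squares(f,[.59,-.017,.2]);print(cs,r.x.round(4),np.degrees(r.x[2]),f(r.x).round(1))
b=r.x
for n in L:print(n,boxpt(b,L[n],.054).round(4))
E
```

```text
top [[265.3, 207.1], [255.7, 169.9], [246.3, 192.0], [274.6, 184.9]]
near [ 0.5274 -0.0332  0.054 ]
far [ 0.6469 -0.0023  0.054 ]
left [0.5753 0.0276 0.054 ]
right [ 0.5988 -0.0631  0.054 ]
scene [[253.5, 170.6], [237.0, 196.2], [263.3, 186.5], [228.1, 179.5]]
near [ 0.5317 -0.0305  0.054 ]
far [0.6515 0.0007 0.054 ]
left [0.5806 0.0304 0.054 ]
right [ 0.6041 -0.0601  0.054 ]
['top'] [ 0.5871 -0.0178  0.253 ] 14.49569414590261 [ 0.   0.1 -0.  -0.1 -0.1  0.   0.  -0. ]
['scene'] [ 0.592  -0.0149  0.2541] 14.55963154994377 [-0.1  0.  -0.1  0.1  0.2 -0.1 -0.  -0.1]
['top', 'scene'] [ 0.5888 -0.0169  0.2536] 14.530874970390036 [-0.2 -0.4 -0.3 -0.6 -0.3 -0.5 -0.2 -0.5 -0.  -0.7 -0.  -0.8  0.2 -0.9
  0.1 -0.9]
near [ 0.5288 -0.0324  0.054 ]
far [ 0.6488 -0.0013  0.054 ]
left [0.577  0.0286 0.054 ]
right [ 0.6006 -0.0624  0.054 ]
```

jog_arm --commands '[{"x":3.8,"y":3.0},{"x":3.8,"y":3.0},{"x":3.8,"y":3.0},{"x":3.8,"y":3.0},{"x":3.8,"y":3.0},{"x":3.8,"y":3.0},{"x":3.8,"y":3.0},{"x":3.8,"y":3.0},{"x":3.8,"y":3.0},{"x":3.8,"y":3.0},{"x":3.8,"y":3.0},{"x":3.8,"y":3.0}]' --gripper 0

```text
validation failed for argument at $.co...
```

jog_arm --commands '[{"roll":0.11},{"roll":0.11},{"roll":0.11},{"roll":0.11},{"roll":0.11},{"roll":0.11},{"roll":0.11},{"roll":0.11},{}]'

```text
validation failed for argument at $.co...
```

jog_arm --commands '[{"x":3.8,"y":3.0,"z":0,"roll":0},{"x":3.8,"y":3.0,"z":0,"roll":0},{"x":3.8,"y":3.0,"z":0,"roll":0},{"x":3.8,"y":3.0,"z":0,"roll":0},{"x":3.8,"y":3.0,"z":0,"roll":0},{"x":3.8,"y":3.0,"z":0,"roll":0},{"x":3.8,"y":3.0,"z":0,"roll":0},{"x":3.8,"y":3.0,"z":0,"roll":0},{"x":3.8,"y":3.0,"z":0,"roll":0},{"x":3.8,"y":3.0,"z":0,"roll":0},{"x":3.8,"y":3.0,"z":0,"roll":0},{"x":3.8,"y":3.0,"z":0,"roll":0}]' --gripper 0

```text
clock: 2.4
tool_pos: [0.5465, 0.0939, 0.227]
orientation: [-180.0, -0.0, -24.7]
force: [1.0, 1.1, 0.0]
opening: 0.0012
```

jog_arm --commands '[{"x":0,"y":0,"z":1,"roll":0.11},{"x":0,"y":0,"z":1,"roll":0.11},{"x":0,"y":0,"z":1,"roll":0.11},{"x":0,"y":0,"z":1,"roll":0.11},{"x":0,"y":0,"z":1,"roll":0.11},{"x":0,"y":0,"z":1,"roll":0.11},{"x":0,"y":0,"z":1,"roll":0.11},{"x":0,"y":0,"z":1,"roll":0.117},{"x":0,"y":0,"z":0,"roll":0}]'

```text
clock: 3.3
tool_pos: [0.5451, 0.0954, 0.1453]
orientation: [179.9, -0.0, -75.6]
force: [-0.6, -0.7, -0.4]
opening: 0.0008
```

```bash
cat > go.py <<'E'
import sys
from h import *
o=ctrl.get_obs();p=o['tool_pos'];M=R.from_euler('xyz',o['orientation'],degrees=True).as_matrix()
b=[.5888,-.0169,.2536]
print(o['clock'],p.round(4),np.round(o['orientation'],2),np.round(o['force'],1))
for n in L: print(n,(100*M.T@(boxpt(b,L[n],.054)-p)).round(2))
E
python3 go.py
```

```text
3.3 [0.5451 0.0954 0.1453] [ 1.7987e+02 -2.0000e-02 -7.5620e+01] [-0.6 -0.7 -0.4]
near [11.98  4.73  9.15]
far [11.95 -7.67  9.12]
left [ 7.26 -1.46  9.13]
right [16.66 -1.48  9.14]
```

jog_arm --commands '[{"x":2.4,"y":-0.5,"z":2,"roll":0},{"x":2.4,"y":-0.5,"z":2,"roll":0},{"x":2.4,"y":-0.5,"z":2,"roll":0},{"x":0,"y":0,"z":1.5,"roll":0},{"x":0,"y":0,"z":0,"roll":0}]'

```text
clock: 3.8
tool_pos: [0.5774, 0.0288, 0.0699]
orientation: [179.8, -0.0, -75.4]
force: [-0.7, -0.1, 0.2]
opening: 0.0004
```

```bash
python3 go.py; python3 - <<'E'
from h import *
s=snap('scene');cv2.imwrite('pics/s1.png',cv2.resize(s['image'][80:280,150:350,::-1],(600,600)))
E
```

```text
3.8 [0.5774 0.0288 0.0699] [ 1.798e+02 -1.000e-02 -7.541e+01] [-0.7 -0.1  0.2]
near [4.7  6.25 1.61]
far [ 4.71 -6.15  1.57]
left [0.01 0.04 1.59]
right [9.41 0.05 1.59]
```

View pics/s1.png

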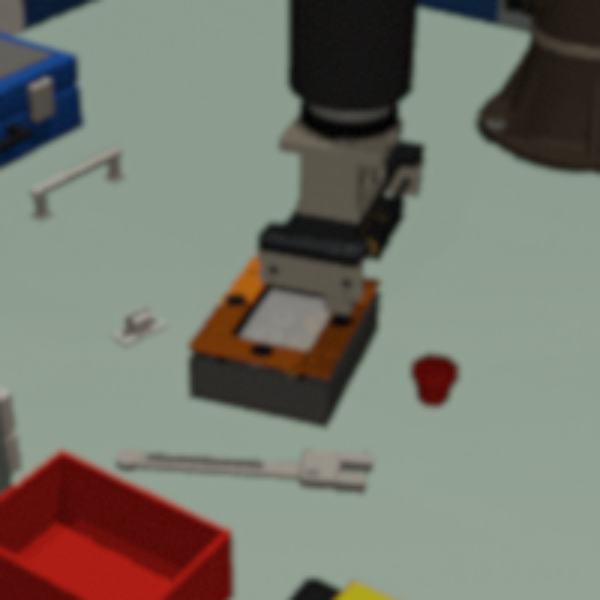

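jog_arm --commands '[{"x":0,"y":0,"z":0.7,"roll":0},{"x":0,"y":0,"z":0.5,"roll":0},{"x":0,"y":0,"z":0.3,"roll":0},{"x":0,"y":0,"z":0.2,"roll":0},{"x":0,"y":0,"z":0.2,"roll":0},{"x":0,"y":0,"z":0,"roll":0}]'

```text
clock: 4.45
tool_pos: [0.5784, 0.0301, 0.0528]
orientation: [-180.0, 0.0, -75.5]
force: [-2.0, 1.5, 3.3]
opening: 0.0004
```

jog_arm --commands '[{"x":0,"y":0,"z":0.2,"roll":0},{"x":0,"y":0,"z":0.2,"roll":0},{"x":0,"y":0,"z":0.1,"roll":0},{"x":0,"y":0,"z":0,"roll":0}]'

```text
clock: 4.85
tool_pos: [0.5783, 0.0297, 0.0472]
orientation: [180.0, -0.0, -75.5]
force: [0.3, 0.1, 0.1]
opening: 0.0004
```

jog_arm --commands '[{"x":0,"y":0,"z":0.1,"roll":0},{"x":0,"y":0,"z":0.15,"roll":0},{"x":0,"y":0,"z":0,"roll":0}]'

```text
clock: 5.15
tool_pos: [0.5786, 0.0297, 0.0462]
orientation: [-180.0, -0.0, -75.5]
force: [-4.2, 0.3, 11.0]
opening: 0.0001
```

jog_arm --commands '[{"x":0,"y":0,"z":-2.3,"roll":0},{"x":0,"y":0,"z":0,"roll":0},{"x":4.7,"y":0,"z":0,"roll":0},{"x":4.7,"y":0,"z":0,"roll":0},{"x":0,"y":0,"z":0,"roll":0},{"x":0,"y":0,"z":0,"roll":0}]'

```text
clock: 5.75
tool_pos: [0.6018, -0.0624, 0.0675]
orientation: [180.0, 0.0, -75.7]
force: [-0.6, 0.1, -0.8]
opening: 0.0004
```

```bash
python3 go.py; python3 - <<'E'
from h import *
s=snap('scene');cv2.imwrite('pics/s2.png',cv2.resize(s['image'][130:250,190:310,::-1],(600,600)))
E
```

```text
5.75 [ 0.6018 -0.0624  0.0675] [ 1.7997e+02  1.0000e-02 -7.5650e+01] [-0.6  0.1 -0.8]
near [-4.71  6.33  1.36]
far [-4.75 -6.07  1.35]
left [-9.43  0.15  1.35]
right [-0.03  0.12  1.35]
```

View pics/s2.png

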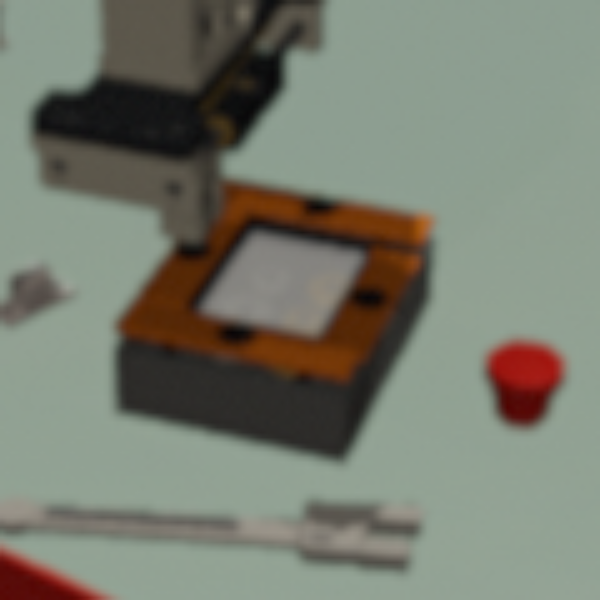

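The left section (dot at crop (368,297)) now sits below its neighbours. The fingertips are over the right section's dot, at about (190,248). I'll press that one next.

jog_arm --commands '[{"x":0,"y":0,"z":0.7,"roll":0},{"x":0,"y":0,"z":0.5,"roll":0},{"x":0,"y":0,"z":0.3,"roll":0},{"x":0,"y":0,"z":0.2,"roll":0},{"x":0,"y":0,"z":0.2,"roll":0},{"x":0,"y":0,"z":0.2,"roll":0},{"x":0,"y":0,"z":0.1,"roll":0},{"x":0,"y":0,"z":0.1,"roll":0},{"x":0,"y":0,"z":0,"roll":0}]'

```text
clock: 6.7
tool_pos: [0.6021, -0.0611, 0.0463]
orientation: [-180.0, -0.0, -75.5]
force: [-4.8, 2.1, 10.3]
opening: 0.0003
```

jog_arm --commands '[{"x":0,"y":0,"z":-2.2,"roll":0},{"x":0,"y":0,"z":0,"roll":0},{"x":-2.4,"y":3.15,"z":0,"roll":0},{"x":-2.4,"y":3.15,"z":0,"roll":0},{"x":0,"y":0,"z":0,"roll":0},{"x":0,"y":0,"z":0,"roll":0}]'

```text
clock: 7.3
tool_pos: [0.5287, -0.0302, 0.0674]
orientation: [-180.0, -0.0, -75.4]
force: [1.3, 0.4, -0.7]
opening: 0.0007
```

```bash
python3 go.py; python3 - <<'E'
from h import *
s=snap('scene');cv2.imwrite('pics/s3.png',cv2.resize(s['image'][130:250,190:310,::-1],(600,600)))
E
```

```text
7.3 [ 0.5287 -0.0302  0.0674] [-179.96   -0.    -75.45] [ 1.3  0.4 -0.7]
near [0.22 0.05 1.34]
far [  0.23 -12.35   1.35]
left [-4.48 -6.16  1.34]
right [ 4.92 -6.15  1.34]
```

View pics/s3.png

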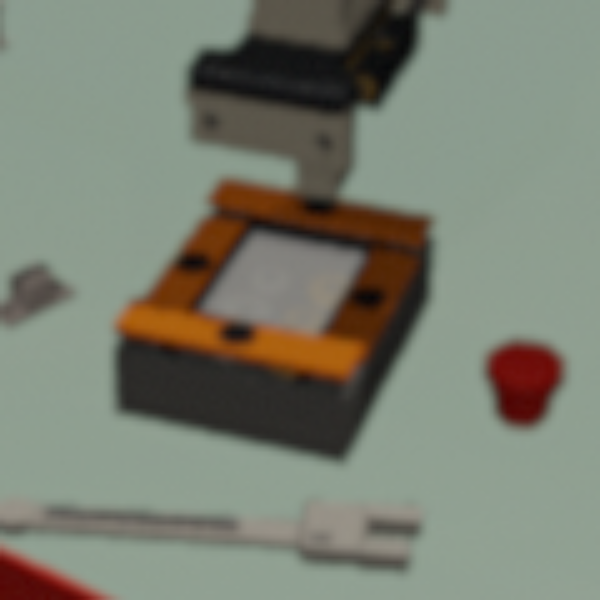

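Left and right are shut, and near (upper, dot (318,206)) and far (dot (237,332)) still stand proud. The fingertips are over the near dot, so I'll press near now.

jog_arm --commands '[{"x":0.2,"y":0,"z":0.7,"roll":0},{"x":0,"y":0,"z":0.5,"roll":0},{"x":0,"y":0,"z":0.3,"roll":0},{"x":0,"y":0,"z":0.2,"roll":0},{"x":0,"y":0,"z":0.2,"roll":0},{"x":0,"y":0,"z":0.2,"roll":0},{"x":0,"y":0,"z":0.1,"roll":0},{"x":0,"y":0,"z":0.1,"roll":0},{"x":0,"y":0,"z":0,"roll":0}]'

```text
clock: 8.25
tool_pos: [0.5294, -0.0326, 0.0461]
orientation: [-180.0, -0.0, -75.5]
force: [-8.4, 1.4, 23.7]
opening: 0.0003
```

jog_arm --commands '[{"x":0,"y":0,"z":-2.2,"roll":0},{"x":0,"y":0,"z":0,"roll":0},{"x":0,"y":-4.1,"z":0,"roll":0},{"x":0,"y":-4.1,"z":0,"roll":0},{"x":0,"y":-4.2,"z":0,"roll":0},{"x":0,"y":0,"z":0,"roll":0},{"x":0,"y":0,"z":0,"roll":0}]'

```text
clock: 8.95
tool_pos: [0.6494, -0.0012, 0.0645]
orientation: [179.9, 0.0, -75.5]
force: [-0.5, -0.5, -0.1]
opening: 0.0004
```

```bash
python3 go.py; python3 - <<'E'
from h import *
s=snap('scene');cv2.imwrite('pics/s4.png',cv2.resize(s['image'][130:250,190:310,::-1],(600,600)))
E
```

```text
8.95 [ 0.6494 -0.0012  0.0645] [ 1.799e+02  1.000e-02 -7.552e+01] [-0.5 -0.5 -0.1]
near [ 0.   12.46  1.08]
far [-0.01  0.06  1.05]
left [-4.7   6.26  1.07]
right [4.7  6.26 1.06]
```

View pics/s4.png

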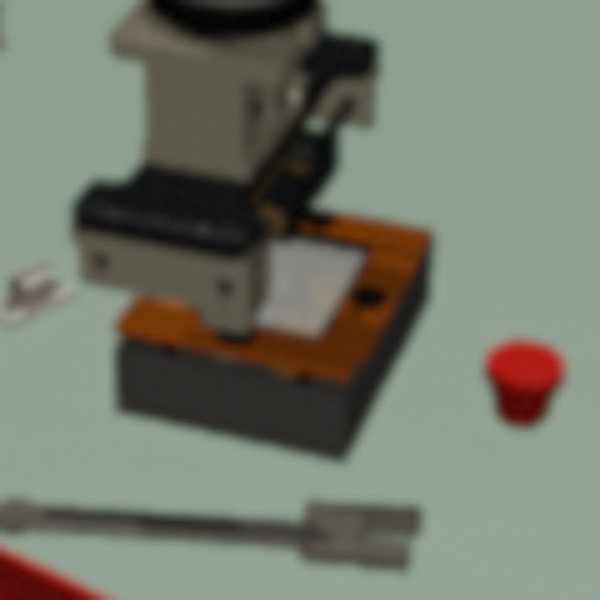

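The near section is now flush, and the fingers are over the far dot.

jog_arm --commands '[{"x":0,"y":0,"z":0.5,"roll":0},{"x":0,"y":0,"z":0.4,"roll":0},{"x":0,"y":0,"z":0.3,"roll":0},{"x":0,"y":0,"z":0.2,"roll":0},{"x":0,"y":0,"z":0.2,"roll":0},{"x":0,"y":0,"z":0.2,"roll":0},{"x":0,"y":0,"z":0.1,"roll":0},{"x":0,"y":0,"z":0.1,"roll":0},{"x":0,"y":0,"z":0,"roll":0}]'

```text
clock: 9.9
tool_pos: [0.6498, -0.0013, 0.0464]
orientation: [-180.0, -0.0, -75.5]
force: [-1.0, -0.2, 3.0]
opening: 0.0007
```

jog_arm --commands '[{"x":0,"y":0,"z":-2.2,"roll":0},{"x":0,"y":0,"z":-4,"roll":0},{"x":0,"y":0,"z":-5,"roll":0},{"x":0,"y":0,"z":-5,"roll":0},{"x":-5,"y":0,"z":0,"roll":0},{"x":-5,"y":0,"z":0,"roll":0},{"x":-5,"y":0,"z":0,"roll":0},{"x":-5,"y":0,"z":0,"roll":0},{"x":-5,"y":0,"z":0,"roll":0},{"x":-5,"y":0,"z":0,"roll":0},{"x":0,"y":0,"z":0,"roll":0},{"x":0,"y":0,"z":0,"roll":0}]'

```text
clock: 11.1
tool_pos: [0.5738, 0.2905, 0.2077]
orientation: [180.0, -0.0, -75.4]
force: [0.3, -0.2, 0.1]
opening: 0.0001
```

```bash
python3 - <<'E'
from h import *
from scipy.optimize import least_squares
s=snap('scene');cv2.imwrite('pics/s5.png',cv2.resize(s['image'][130:250,190:310,::-1],(600,600)))
t=snap('top');cv2.imwrite('pics/t5.png',t['image'][...,::-1])
S=dict(top=t,scene=s)
seeds=dict(top=[(265.6,207.2),(256,170),(246.4,192.4),(275.2,185.2)],scene=[(253.5,171.8),(237,197.5),(263.3,189),(228.1,182)])
for c in S:
    D=dots(S[c],seeds[c],4.5);print(c,D.round(1).tolist())
    for z in (.046,.054):
        f=lambda b:np.concatenate([proj(S[c],boxpt(b,L[n],z))-D[i] for i,n in enumerate(L)])
        r=least_squares(f,[.59,-.017,.2]);print(c,z,r.x.round(4),f(r.x).round(1))
E
```

```text
top [[265.2, 207.3], [255.6, 170.2], [246.3, 192.1], [274.5, 185.1]]
top 0.046 [ 0.5873 -0.0178  0.2516] [ 0.   0.   0.1 -0.  -0.1  0.  -0.  -0. ]
top 0.054 [ 0.5865 -0.0175  0.2516] [ 0.1  0.2  0.  -0.1 -0.2  0.   0.1 -0.1]
scene [[253.1, 174.8], [237.0, 198.8], [263.3, 189.2], [228.2, 182.1]]
scene 0.046 [ 0.5933 -0.0142  0.2531] [ 0.2 -1.2 -0.2  0.5  0.   0.3 -0.1  0.3]
scene 0.054 [ 0.6031 -0.0076  0.2542] [ 0.3 -1.4 -0.2  0.7  0.3  0.3 -0.3  0.2]
```

View pics/s5.png

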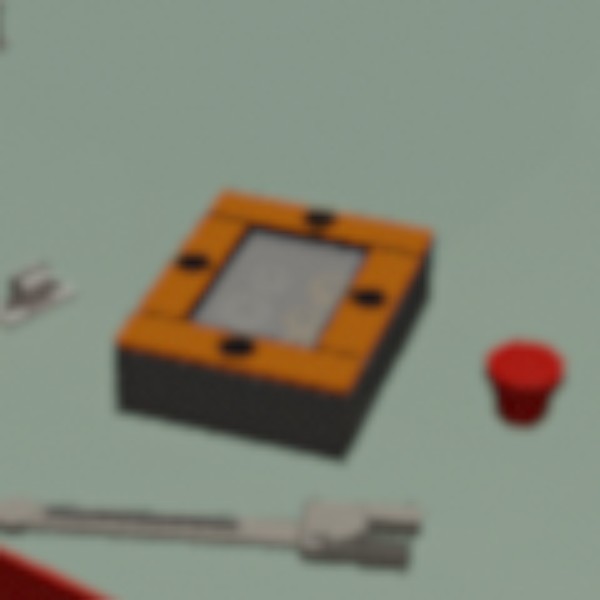

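View pics/t5.png

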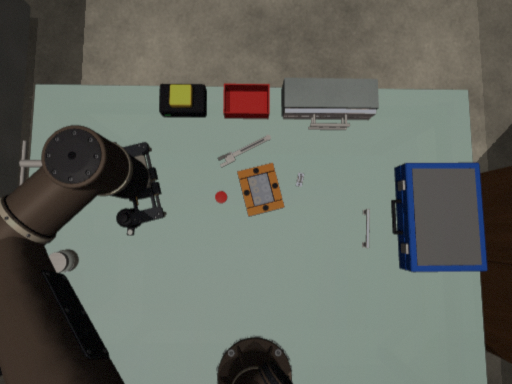

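```bash
python3 -c "
from plant import ctrl
print(ctrl.close_job())"
```

```text
the job is handed in; nothing more can be done
None
```

I pressed all four rim sections shut with the closed fingertips, in the order left, right, near, far. I then lifted the arm clear of everything and handed the job in at about 11 s of the 48 s. No verdict was reported.

- **Presses:** Each one ended with the fingertips at 46.1–46.4 mm, against 46 mm for a shut section. The last reading was about 11 N on left, 10 N on right, 24 N on near and only 3 N on far. The 3 N on far is a weak sign of the hard stop, so I relied on its height and the final picture.
- **Final pictures:** All four sections are flush with each other. The box's fitted position in the top camera moved by less than 1 mm, and the wrench, stopper and catch look where they were. The drawer pull and dispenser were in view too, but I did not measure any of the bystanders.
- **Checks that disagreed:**
  - The two cameras' box positions differ by about 6–7 mm, much as they did at the start (also 6 mm), so this looks like camera calibration rather than movement.
  - In the scene camera the automatic reading of the near dot came out about 1.2 pixels off. I put that down to the dark panel edge beside it; by eye the dot is where a shut section's should be.

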